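# Unhook the gas alarm from its keyhole stud

## Task

The gas alarm, the taller unit with the round slotted sounder, hangs by the keyhole in its back on one of the two studs of the plywood board. Slide it straight up until the stud is in the wide end of the keyhole, draw it forward off the stud, and set it down gently, standing upright on the open worktop in front of the board and well clear of it. Leave the thermostat hanging on its stud.

Things in the scene. Friction and masses are not known exactly. Their poses are not given: they have to be found in the camera images.
- alarm: Gas alarm: white plastic, 104 mm tall, 56 wide (y), 40 deep (x), about 0.18 kg; round slotted sounder 38 mm across on its front, small grey button below. Origin: centre of its underside; z up, front faces -x (to the robot), back +x. Hung: axes parallel to the board's, underside 58 and top 162 mm above the worktop; pinch its flat sides (across y) near the top from above.
- alarm_wide (a point): Centre of the wide end of the alarm's keyhole, on its back, 55 mm above its underside, 28 mm wide, 32 high. A slot 11 mm wide runs up from it; the stud now sits at the slot's top, 27 mm above this point. Raise the alarm 20 to 34 mm (best 27) so this point meets the stud, then draw it 12 mm or more along the board's -x: it is free. Hangs with 1 to 3 mm of play.
- thermostat: Room thermostat, to be left hanging: white plastic, 86 mm tall, 56 wide (y), 40 deep (x), with one large round dial 42 mm across standing 9 mm out of its front. Origin and axes as the alarm's. It hangs alike on the other stud, top also 162 mm above the worktop. Which unit is on which stud varies.
- board: Upright plywood board fixed on the worktop: 300 mm wide (y), 155 high, 15 thick, feet only behind it. Origin: on the worktop, at the middle of the panel's front face; x points out of its back (away from the robot), -x straight out of its front; z up. Yaw varies. Hung units' centres are 20 to 23 mm in front of it. The worktop is clear for 150 mm in front of it.
- stud_left (a point): Axis of the left steel stud at the panel's front face (board y = +75 mm, 140 mm above the worktop). Shank 7 mm thick; head 16 mm across, ending 9.5 mm in front of the panel.
- stud_right (a point): The same for the right stud (board y = -75 mm).

How it is judged:
On the way, in this order (a step that is already met when the one before it is completed fails the run):
1. the alarm is raised along its slot, still against the board, until the stud is in the wide end (z of alarm in the frame of board between 0.075 and 0.098 m and x of alarm in the frame of board above -0.031 m).
2. the alarm is drawn off the stud in the gripper, still held above the worktop (x of alarm in the frame of board below -0.036 m and height (world z) of alarm above 0.025 m and contact force between the fingers and alarm above 0.5 N).
At the end, for the whole second after the job is handed in: The alarm stands on its underside on the worktop (within 6 mm of its surface, within 10 degrees of upright), at rest, its centre more than 50 mm in front of the board's front face; the thermostat hangs within 15 mm of where it was (x of alarm in the frame of board below -0.05 m and height (world z) of alarm between -0.006 and 0.006 m and angle between alarm's own z axis and vertical below 0.17 rad and linear speed of alarm below 0.02 m/s and distance of thermostat from where it was at the start of the episode below 0.015 m); the robot touches nothing.
It fails at once if the thermostat is pushed or lifted by more than 25 mm (distance of thermostat from where it was at the start of the episode above 0.025 m).
It fails at once if the alarm is dropped (it falls freely faster than 0.55 m/s, about 15 mm) (contact force between the fingers and alarm below 0.05 N and linear speed of alarm above 0.55 m/s).
It also fails if it takes over 40 s, if anything falls off the work surface, if the arm or the gripper's body presses on something with over 40 N, if the wrist force passes 120 N, or if a joint passes its speed limit or range.

## Robot

A 6-joint arm with a two-finger parallel gripper is mounted at the origin on a cart in front of the work surface, level with it; the furniture and walls round the work are solid. World frame = base frame: x ahead of the robot, y to its left, z up, the work surface at z = 0. Lengths are in m, angles in rad, forces in N, time in s.
With the tool pointing down it reaches from about 0.3 to 0.75 m from the base axis. Payload 8.5 kg.
Tool frame: the origin (TCP) lies midway between the tips of the shut fingers; the grasp point (between the pads) lies 19 mm behind it; z points along the fingers, y is the line along which they close (so a half turn about z gives the same grasp; the last joint's range is limited). The gripper opens to 88 mm and grips with 3 to 60 N. Pads are 18 mm wide; open, the fingers measure 123 mm over their backs; the gripper's body (75 mm by 187 mm) begins 45 mm behind the grasp point.
Start: joints at [1.003, 0.381, 1.297, -0, 1.464, -0.215], TCP at [0.19, 0.516, 0.239] pointing down, gripper open.
Joint ranges: [-3.11, 3.11], [-0.89, 2.33], [0.22, 2.48], [-1.42, 4.56], [0.17, 2.85], [-2.88, 2.88]. Speed limits (rad/s): [2.39, 2.39, 3.14, 3.14, 3.14, 3.14].

## Interface

Orientations are given as [roll, pitch, yaw] about the fixed x, y, z axes, in that order (R = Rz(yaw) Ry(pitch) Rx(roll)).
In Python, from bench import move_pose, move_linear, goto_joints, ungrasp, close_gripper, dwell, ik, read_camera, camera_params, MotionError, hand_in, regions_of, spot_point, read_clock, read_joint_pos, read_joint_vel, read_tau, read_position, read_tcp_rot, read_wrist_force, read_torque, read_opening, read_finger_force gives the robot as it stands. Calls block until the motion is done:
- move_pose(position, orientation): joint-space move of the TCP to a pose.
- move_linear(position, frame=None, v=0.15, f_stop=None): straight line of the TCP; frame=None keeps the orientation; v is the mean speed in m/s. With f_stop (N) it stops when the force on the tool has changed by that much, and returns True; else False.
- goto_joints(angles): joint-space move.
- ungrasp() and close_gripper(): open the fingers fully, or close them until they stop; the grip force is fixed at half the most.
- dwell(seconds).
- ik(position, orientation): joint angles nearest the present ones, or None.
- read_camera(name): name is "scene" or "top" or "wrist"; returns the picture (480x640x3 uint8, red, green, blue); there is no depth.
- camera_params(name): a dict with "fx", "fy", "cx", "cy" (pixels), "position" and "orientation" of the camera in the world. Camera axes: x right, y down, z forward; pixel columns grow to the right and rows downward; lengths in m; the calibration is good to about 2 mm. The wrist camera is an equidistant fisheye: a pixel r from the principal point sees the ray r / f radians off the axis. A picture is of the moment at which its call begins: read the wrist's pose just before it. camera_params takes no time and is no camera call; for the wrist camera it gives the pose at the moment of the call.
A pose or a line that the arm cannot do raises MotionError and nothing moves.
- hand_in(): hands the job in; it is judged then, once.
Trained networks look in the newest picture that a camera, given by its name, has taken for a name from the list of things; names that differ only in an ending like _2 or _b are one class to them, and where a whole thing is asked for, a point or a joint stands for the part that bears it (a point fixed in the world has none). Each returns a list of dicts, best first, with "p" (0 to 1); they miss things now and then, are a little off and sometimes report something else, mostly with a low value. They report only what shows in the picture. A call takes as long as a camera call.
- regions_of(thing, camera): "region" (480x640 bool, what is visible of it) and "rect" ([left, top, width, height] in pixels, round what is visible of it).
- spot_point(thing, camera): "pixel" ([column, row] in pixels: a listed point, or the origin of a listed thing).
Readings, each from a call of its own:
- read_clock(): time.
- read_joint_pos(): joint angles.
- read_joint_vel(): joint speeds.
- read_tau(): joint torques, N m.
- read_position(): TCP position.
- read_tcp_rot(): TCP orientation.
- read_wrist_force(): force on the tool from outside, world axes, zero at the start.
- read_torque(): the same for the moment, N m.
- read_opening(): finger opening in m.
- read_finger_force(): force on a finger pad.
Only numpy, scipy, OpenCV 4.12 (cv2) and the standard library are available. Lean on these libraries where they do the work, as an engineer would, in place of code of your own. Each camera call takes 0.05 s, during which the arm holds its last target. There are 200 camera calls.

## Working session

There is one attempt and no reset: what is moved stays moved. The work goes in short steps, each a Python script; the robot and the scene stay as the last script left them, time stands still between calls to the robot, and variables do not carry over. Pictures are saved under pics/ and viewed, at most 10 in all, crops included, and the job is handed in when it is done.

```bash
mkdir -p pics; python3 - <<'E'
from bench import *
import cv2,numpy as np
for c in ("scene","top"):
    im=read_camera(c); cv2.imwrite(f"pics/{c}0.png",im[:,:,::-1])
    p=camera_params(c); print(c,p)
    for t in ("alarm","thermostat","board"):
        print(t,[(round(r["p"],2),r["rect"]) for r in regions_of(t,c)][:2],[(round(r["p"],2),r["pixel"]) for r in spot_point(t,c)][:2])
    for t in ("alarm_wide","stud_left","stud_right"):
        print(t,[(round(r["p"],2),r["pixel"]) for r in spot_point(t,c)][:2])
print(read_clock(),read_tcp_rot())
E
```

```text
scene {'fx': 624.5946443580009, 'fy': 624.5946443580009, 'cx': 313.48060876688277, 'cy': 238.91401483845468, 'position': array([-0.1977617 ,  0.4909279 ,  0.48387903]), 'orientation': array([-2.00119189,  0.00516063, -2.11587262])}
alarm [(0.94, [220.8, 214.9, 56.6, 95.4])] [(0.89, [253.4, 296.0]), (0.3, [328.5, 207.8])]
thermostat [(0.91, [311.0, 191.2, 47.3, 72.4])] [(0.91, [333.2, 251.1])]
board [(0.82, [186.4, 189.9, 174.3, 156.5])] [(0.95, [287.1, 309.9])]
alarm_wide [(0.71, [240.0, 254.9])]
stud_left []
stud_right [(0.56, [330.0, 206.0])]
top {'fx': 513.9531764852983, 'fy': 513.9531764852983, 'cx': 319.3621967831128, 'cy': 243.1149422422454, 'position': array([0.41915646, 0.07127122, 0.94597256]), 'orientation': array([-2.99573148, -0.01598162, -1.56851926])}
alarm [(0.72, [220.7, 265.5, 45.6, 31.3])] [(0.66, [245.9, 282.2])]
thermostat [(0.59, [317.5, 252.7, 41.6, 31.3])] [(0.94, [336.4, 264.8]), (0.28, [241.9, 267.9])]
board [(0.61, [188.3, 226.2, 191.8, 58.2])] [(0.82, [288.4, 269.5]), (0.29, [240.1, 266.2])]
alarm_wide [(0.92, [242.1, 269.2])]
stud_left [(0.94, [239.9, 264.3])]
stud_right [(0.66, [333.1, 257.0])]
1.0 [-3.14157965e+00 -3.43017099e-05  2.78882888e+00]
```

View pics/scene0.png

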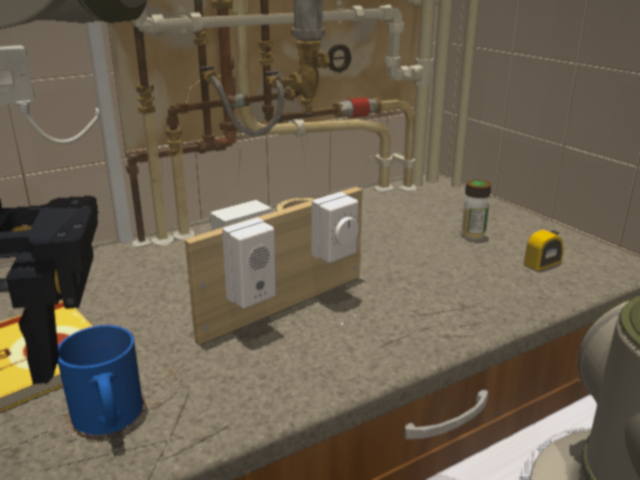

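View pics/top0.png

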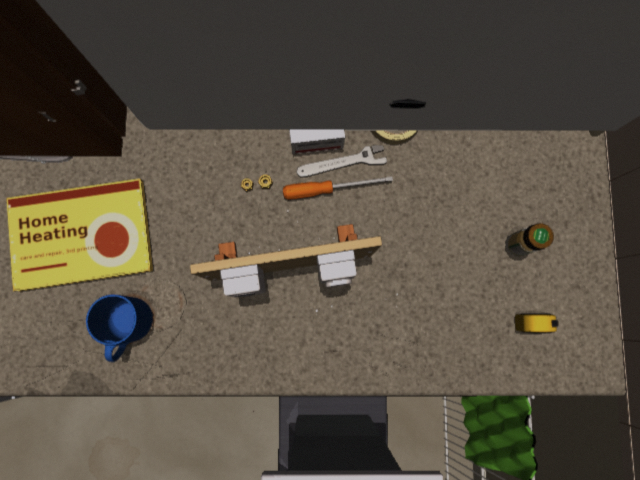

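```bash
cat > h.py <<'E'
from bench import *
import numpy as np,cv2
from scipy.spatial.transform import Rotation as R
from scipy.optimize import least_squares
def proj(c,P):
    p=camera_params(c);q=R.from_euler('xyz',p["orientation"]).inv().apply(np.atleast_2d(P)-p["position"])
    return q[:,:2]/q[:,2:]*p["fx"]+[p["cx"],p["cy"]]
def b2w(b,P): return R.from_euler('z',b[2]).apply(np.atleast_2d(P))+[b[0],b[1],0]
E
python3 - <<'E'
from h import *
K={"alarm":(-.0215,.075,.058),"thermostat":(-.0215,-.075,.076),"board":(0,0,0),"alarm_wide":(-.0015,.075,.113),"stud_left":(0,.075,.14),"stud_right":(0,-.075,.14)}
O=[]
for c in("scene","top"):
    read_camera(c)
    for t in K:
        s=spot_point(t,c)
        if s and s[0]["p"]>.5:O.append((c,K[t],s[0]["pixel"],t))
# board top front corners by eye
O+=[("top",(0,.15,.155),(192,272),"cl"),("top",(0,-.15,.155),(380.5,245),"cr")]
f=lambda b:np.concatenate([proj(c,b2w(b,k))[0]-px for c,k,px,t in O])
s=least_squares(f,[.4,.1,0.1],loss="soft_l1",f_scale=1.5);b=s.x
print(b)
for o,r in zip(O,f(b).reshape(-1,2)):print(o[0],o[3],r.round(1))
np.save("b.npy",b)
def box(y,x0,x1,z0,z1,w):return [(x,y+s*w,z) for x in(x0,x1) for s in(-1,1) for z in(z0,z1)]
B=[box(.075,-.0415,-.0015,.058,.162,.028),box(-.075,-.0415,-.0015,.076,.162,.028),box(0,0,.015,0,.155,.15)]
for i,(c,(x,y,w,h)) in enumerate((("scene",(170,170,210,180)),("top",(180,210,210,100)))):
    im=cv2.resize(read_camera(c)[y:y+h,x:x+w,::-1],None,fx=3.5,fy=3.3 if 0 else 3.5)if c=="top" else cv2.resize(read_camera(c)[y:y+h,x:x+w,::-1],None,fx=3.3,fy=3.3)
    k=3.5 if c=="top" else 3.3
    for bb in B:
        p=(proj(c,b2w(b,bb))-[x,y]+.5)*k
        for m in range(8):
            for d in(1,2,4):
                if not m&d: cv2.line(im,tuple(map(int,p[m])),tuple(map(int,p[m|d])),(0,0,255),1)
    cv2.imwrite(f"pics/ov_{c}.png",im)
E
```

```text
[0.5109668  0.1108379  0.14563176]
scene alarm [2.1 2.7]
scene thermostat [1.1 2.7]
scene alarm_wide [ 1.6 -0.5]
scene stud_right [-4.7  0.2]
top alarm [-0.3  0.5]
top thermostat [-0.7 -0.4]
top board [ 1.7 -2.3]
top alarm_wide [-3.4 -0.6]
top stud_left [-0.6 -1.7]
top stud_right [2.1 0.3]
top cl [-3.1  0.3]
top cr [0.8 0.1]
```

View pics/ov_scene.png

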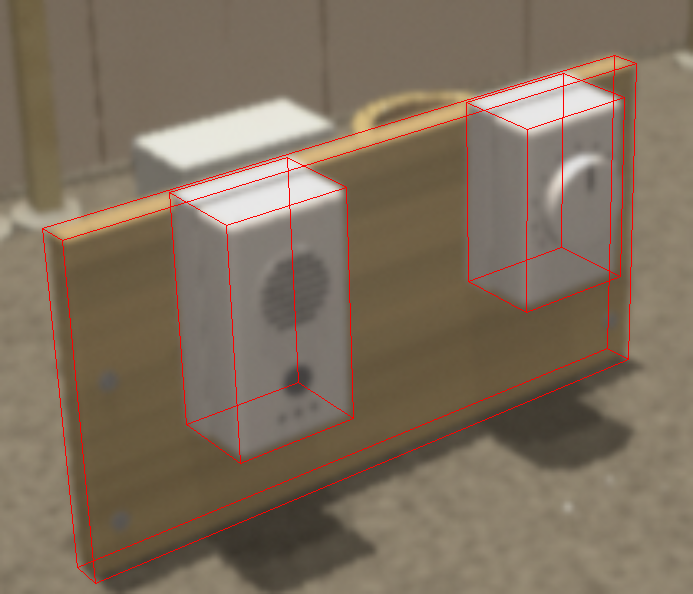

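View pics/ov_top.png

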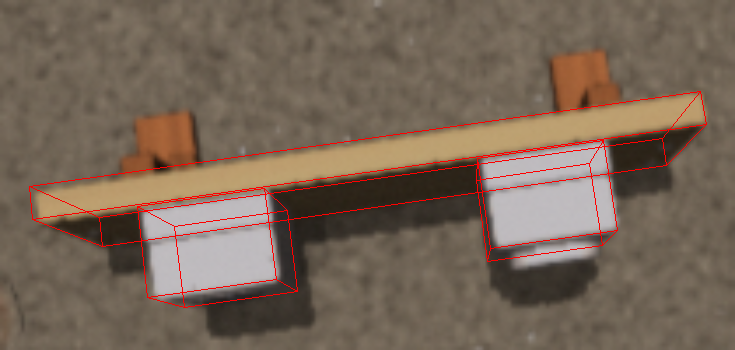

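The fitted box outlines match both images to about 2 px. The alarm is on the left stud, with its top-view centre near (244, 280) and its scene-view centre near (249, 262). Next I'll grasp it.

```bash
python3 - <<'E'
from h import *
b=np.load("b.npy")
W=lambda x,z:b2w(b,(x,.075,z))[0]
q0=read_joint_pos();best=None
for y in(b[2],b[2]+np.pi):
    y=(y+np.pi)%(2*np.pi)-np.pi
    q=ik(W(-.023,.25),[np.pi,0,y]);print(y,q)
    if q is not None and (best is None or abs(q-q0).max()<best[0]):best=(abs(q-q0).max(),y)
np.save("yaw.npy",best[1]);print(best)
move_pose(W(-.023,.25),[np.pi,0,best[1]])
im=read_camera("wrist");cv2.imwrite("pics/w1.png",im[:,:,::-1])
print(read_position(),W(-.023,.25),read_clock(),read_wrist_force())
print(move_linear(W(-.023,.185),v=.12,f_stop=8),move_linear(W(-.023,.124),v=.06,f_stop=8),read_position(),read_wrist_force(),read_clock())
im=read_camera("scene");cv2.imwrite("pics/s1.png",im[:,:,::-1])
E
```

```text
0.14563175626020675 [ 1.31600206e-01  3.03262910e-01  1.38266350e+00 -4.44089210e-16
  1.45566624e+00  1.55676478e+00]
-2.995960897329587 [ 0.13160021  0.30326291  1.3826635   0.          1.45566624 -1.58482788]
(np.float64(1.3695397674490495), np.float64(-2.995960897329587))
[0.47703875 0.18241788 0.250002  ] [0.47732646 0.18170628 0.25      ] 3.4667 [-0.4933216   0.29479225  0.23514491]
False False [0.47752958 0.18174366 0.12435586] [0.6416062  0.76405231 0.30456551] 5.325
```

View pics/s1.png

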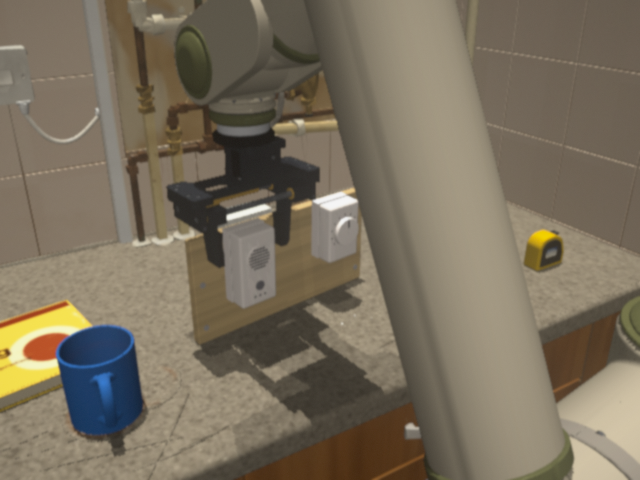

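View pics/w1.png

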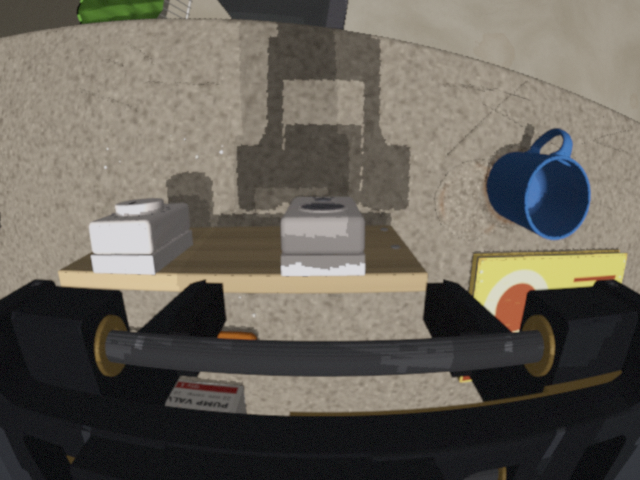

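The fingers straddle the alarm and it is centred: in the wrist view it sits at column 323, with the finger midpoint at 324. No contact so far. I'll close the gripper and lift.

```bash
python3 - <<'E'
from h import *
b=np.load("b.npy")
close_gripper();dwell(.2)
print(read_opening(),read_finger_force(),read_wrist_force(),read_position())
p=read_position()
print(move_linear(p+[0,0,.027],v=.04,f_stop=15),read_position()-p,read_wrist_force(),read_opening(),read_clock())
im=read_camera("scene");cv2.imwrite("pics/s2.png",im[150:360,150:400,::-1].repeat(2,0).repeat(2,1))
print([(r["p"],r["pixel"]) for r in spot_point("alarm","scene")],proj("scene",b2w(b,(-.0215,.075,.085))))
E
```

```text
0.055530491252286394 29.99367417593021 [-1.01932838 -0.81166504  1.27562479] [0.47732294 0.18168713 0.1240204 ]
False [-2.94470246e-05 -1.69348088e-05  2.69398672e-02] [-1.12668512  0.06663742 -2.17765618] 0.05566566418031686 6.9833
[(0.64, [250.9, 278.6])] [[250.49300915 279.66813428]]
```

View pics/s2.png

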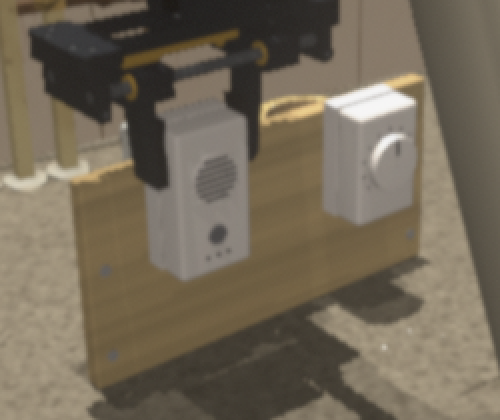

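The alarm has risen 27 mm and is still upright against the board, with its spot at (251, 279) against a predicted (250.5, 279.7). The weight reads about 2 N. Now I'll draw it off and lower it.

```bash
python3 - <<'E'
from h import *
b=np.load("b.npy");n=-np.array([np.cos(b[2]),np.sin(b[2]),0])
p=read_position()
s=move_linear(p+n*.03,v=.04,f_stop=8);print(s,read_position()-p,read_wrist_force(),read_finger_force())
if not s:
    move_linear(p+n*.09,v=.1);print(read_opening(),read_finger_force())
    im=read_camera("scene");cv2.imwrite("pics/s3.png",im[150:360,150:400,::-1].repeat(2,0).repeat(2,1))
    z=read_position()
    print(move_linear(z-[0,0,.075],v=.08,f_stop=8),read_wrist_force())
    print(move_linear(z-[0,0,.092],v=.015,f_stop=3),read_position()-z,read_wrist_force(),read_clock())
E
```

```text
False [-2.94582196e-02 -4.34392962e-03  5.10451011e-05] [-0.2084256  -0.15801629 -1.61944741] 29.992389995022677
0.05606371785343595 29.992367218947038
False [ 0.24780872  0.2318942  -1.64406898]
True [ 2.28320641e-04  3.69143046e-06 -8.38839212e-02] [ 0.3563802  -0.22326009  5.03048083] 10.5417
```

View pics/s3.png

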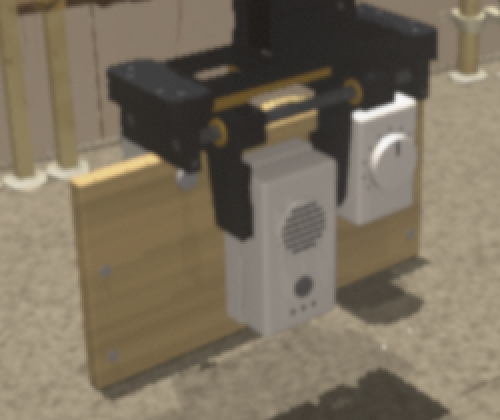

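The alarm is free of the stud and upright in the gripper, with the stud visible at crop pixel (187, 178). It touched down after the expected 84 mm of descent. I'll release and back off.

```bash
python3 - <<'E'
from h import *
ungrasp();dwell(.3)
p=read_position();print(move_linear(p+[0,0,.06],v=.08,f_stop=6),move_linear(p+[0,0,.17],v=.15,f_stop=8))
dwell(.5);im=read_camera("scene");cv2.imwrite("pics/s4.png",im[:,:,::-1])
print(read_clock(),read_position(),read_wrist_force())
E
```

```text
False False
13.8083 [0.38853283 0.16860547 0.23667822] [ 0.04459142 -0.29576881  0.53777596]
```

View pics/s4.png

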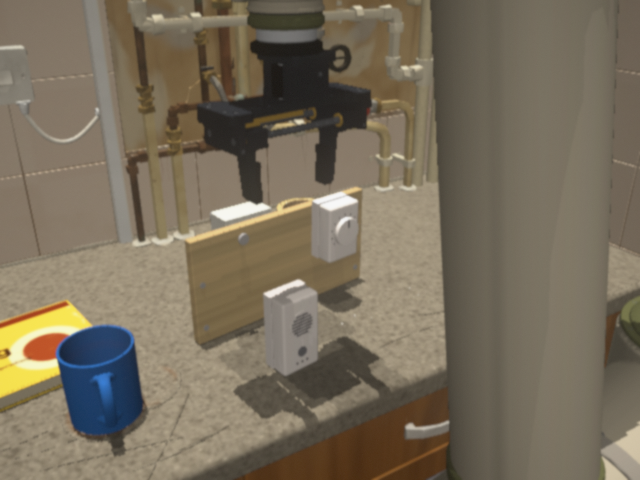

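The alarm stands upright at about (291, 328), clear of the board. The thermostat still hangs at (335, 227), and the gripper is clear of everything.

```bash
python3 -c "
from bench import *
print(hand_in())"
```

```text
the job is handed in; nothing more can be done
None
```

The alarm is off its stud and standing upright on the worktop, its centre about 110 mm in front of the board, with the thermostat still hanging where it was; the job is handed in, but the call returned no verdict.

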